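Zero the bench thickness gauge and hold its spindle at full lift

ROBOT

A 6-joint arm with a two-finger parallel gripper is mounted at the origin on the work surface. World frame = base frame: x ahead of the robot, y to its left, z up, the work surface at z = 0. Lengths are in m, angles in rad, forces in N, time in s.
With the tool pointing down it reaches from about 0.375 to 0.9 m from the base axis. Payload 3.1 kg.
Tool frame: the origin (TCP) lies at the very end of the fingers, on their centre line; the grasp point (between the pads) lies 19 mm behind it; z points along the fingers, y is the line along which they close (so a half turn about z gives the same grasp; the last joint's range is limited). The gripper opens to 87 mm and grips with 3 to 60 N. Pads are 19 mm wide; open, the fingers measure 117 mm over their backs; the gripper's body (75 mm by 190 mm) begins 51 mm behind the grasp point.
Start: joints at [1.151, 0.527, 1.433, -0, 1.181, -0.178], TCP at [0.15, 0.607, 0.223] pointing down, gripper open.
Joint ranges: [-3.08, 3.08], [-0.75, 2.2], [0.22, 2.44], [-1.43, 4.57], [0, 2.65], [-2.85, 2.85]. Speed limits (rad/s): [2.79, 2.79, 3.14, 3.14, 3.14, 3.14].

INTERFACE

Orientations are given as a unit quaternion [x, y, z, w].
In Python, from rig import status, viewer, robot gives the robot as it stands.
- The arm moves only by the tool arm_command, never from a script. Its arguments are lists of equal length, an entry for each row: "delta_rot": the turn, a rotation vector about the tool's x, y, z in degrees, a list of three; "delta_pos": the shift along the tool's x, y, z in m, a list of three; "gripper": the closure, from -1 (fully open) to 1 (shut). In form: {"delta_rot": [[rx, ry, rz], ...], "delta_pos": [[dx, dy, dz], ...], "gripper": [gripper, ...]}. A call has 1 to 12 rows; each row is the pose to reach, as a shift and turn from the pose commanded when the call began, along the tool's axes at that moment; what a row does not reach only later rows make up. A row lasts 1/12 s, in which the tool goes at most 41.7 mm and 7.16 degrees, less where a joint would pass 70% of its speed; a pose out of reach is approached as far as the arm can. A call with a gripper value outside its range is refused whole. The fingers move at their own pace and stop on an object; "grip_force" is the grip in N (left out, the last holds). Time passes only in rows, so rows that repeat a pose let the fingers close. It gives the time, the measured TCP pose, the force, the opening and the grip force at its end, in the units of the state.
- status.get_obs(): the state, without advancing time (a new reading comes with each control period).
- viewer.camera(name): name is "scene" or "side" or "wrist"; returns a dict with "pixels" (480x640x3 uint8, blue, green, red), "fx", "fy", "cx", "cy" (pixels), "pose" (4x4, takes a point from camera to world coordinates); the wrist camera has in their place "mount" (4x4, takes a point from camera to tool coordinates, whose origin is the TCP and whose axes are the flange's). Camera axes: x right, y down, z forward; pixel columns grow to the right and rows downward; lengths in m; the calibration is good to about 2 mm. The wrist camera is an equidistant fisheye: a pixel r from the principal point sees the ray r / f radians off the axis. A picture is of the moment at which its call begins: read the wrist's pose just before it. There is no depth.
- robot.hand_in(): hands the job in; it is judged then, once.
The state is a dict: "time": time; "q": joint angles; "joint_velocities": joint speeds; "joint_torque": joint torques, N m; "position": TCP position; "tool_rot": TCP orientation; "ft_force": force on the tool from outside, world axes, zero at the start; "moment": the same for the moment, N m; "grip_width": finger opening in m; "grip_force": force on a finger pad.
Only numpy, scipy, OpenCV 4.12 (cv2) and the standard library are available. Lean on these libraries where they do the work, as an engineer would, in place of code of your own. Each camera call takes 0.05 s, during which the arm holds its last target. There are 200 camera calls.

TASK

Get the thickness gauge ready for a rock slice: while the spindle is still down on the anvil, take the stylus out of the wooden tool block, press the recessed zero button on the console fully in with its tip, and stand the stylus back in its hole, fully seated and let go. Then swing the cam lift lever forward until the spindle is at the very top of its lift (beyond that point the cam lets it sink again) and finish still holding the lever there, because its spring would bring it back. Do not press zero again while the spindle is raised, and leave the rock slice, beaker and white bottle undisturbed.

Things in the scene. Friction and masses are not known exactly. Their poses are not given: they have to be found in the camera images.
- gauge: Bench thickness gauge, fixed. Origin on the table below the spindle axis; front (console) to its own -x, left side +y. Cast base x -141 to +100 mm, 130 mm wide, 44 mm high; ahead of x -50 a console face sloping down 10 degrees to 28 mm at the front edge, with display and three flat keys 2.5 mm proud. Column 28 mm dia at x +68, top z 174. Head x -30 to +90, y -25 to +25, z 95 to 140 mm.
- zero_button (a joint): Travel of the zero button, m: 0 out, 0.003 fully in. Spring return: about 1.9 N to start moving, 4 N fully in.
- zero_button_top (a point): Centre of the top of the zero button: black plunger 9.6 mm dia at the bottom of a round well (12 mm dia, rim 5 mm above the button) in the console. In the gauge frame x -112, y -36, z 28 mm. It slides square to the sloping face (point z points out of it, 10 degrees from vertical, leaning to gauge -x); a vertical stylus can press it.
- lift_lever (a joint): Angle of the cam lever about the level cam shaft (along gauge y), rad. 0: at rest, pointing up, leaning 20 degrees back to gauge +x. Grows as the knob swings forward (gauge -x) and down: 0.35 upright, 1.92 level to the front = highest lift; far stop 2.7, spindle 2 mm lower again. A spring drives it back to 0 if released (1 to 3 N at the knob).
- lever_knob (a point): Centre of the black ball knob (24 mm dia) on the end of the lift lever, 70 mm from the cam shaft's axis, on the left (+y) side of the head; the lever arm is an 8 mm steel rod.
- cam_shaft (a point): Point on the cam shaft's axis in the plane in which the knob swings: gauge frame x 0, y +66, z 163 mm. A steel hub 22 mm dia and 16 mm long sits here.
- spindle (a joint): Lift of the spindle above the anvil, m: 0 with the foot down on the anvil, 0.010 at the highest point of the cam. Driven by the lift lever only.
- spindle_cap (a point): Top centre of the spindle: at rest gauge frame x 0, y 0, z 185 mm, 10 mm higher at full lift. Below it a lifter plate (x -11 to +11, y -8 to +18 mm) rides on the round eccentric; the cam bracket beside it stands on the head at y +19 to +25, up to z 180 mm.
- stylus_grip (a point): Centre of the stylus's aluminium handle (18 mm dia, 70 mm long; loose, about 45 g). z axis from tip to handle. Below the handle: 8 mm steel shank, then 4 mm tip, 58 mm together. In the block the handle's lower shoulder rests on the block top, so the whole handle stands clear above it.
- stylus_tip (a point): End of the stylus tip, flat, 4 mm dia, 93 mm below the handle's centre (58 mm below the handle's shoulder).
- tool_block: Wooden block 120 (x) x 46 (y) x 62 (z) mm, fixed to the table, origin at the centre of its underside. The stylus stands in a 12 mm through hole at x -36 mm; a thin brush (9 mm dia at most, fixed, top at z 150 mm) stands at x +38 mm.
- block_hole (a point): Centre of the mouth of the stylus hole, on the block's top face (12 mm dia with a 1.5 mm chamfer, 62 mm deep). With the stylus seated its tip is 58 mm below this point.
- rock_slice: Bystander: pale flat rock slice 52 x 36 x 9 mm lying to the right of the gauge; origin at the centre of its underside.
- beaker: Bystander: glass beaker, 72 mm dia, 95 mm tall, origin at the centre of its underside.
- reagent_bottle: Bystander: white capped bottle, 56 mm dia, 110 mm tall, origin at the centre of its underside.

How it is judged:
On the way, in this order (a step that is already met when the one before it is completed fails the run):
1. the zero button is fully in, pressed by the held stylus, with the spindle down on the anvil (value of joint zero_button above 0.0022 m and contact force between stylus and zero_button above 0.5 N and contact force between the fingers and stylus above 0.5 N and value of joint spindle below 0.001 m), for 0.1 s.
2. the stylus stands seated in its hole, let go (horizontal distance between stylus_tip and block_hole below 0.006 m and z of stylus_tip in the frame of block_hole below -0.055 m and angle between stylus_grip's own z axis and vertical below 0.12 rad and contact force between the fingers and stylus below 0.1 N), for 0.2 s.
At the end, for the whole second after the job is handed in: The fingers are holding the lift lever still (over 0.5 N on it) with the spindle within 0.2 mm of its 10 mm full lift (lever within about 0.23 rad of the peak), the zero button is out again, and the stylus stands upright in its hole within 3 mm of fully seated (value of joint spindle above 0.0098 m and contact force between the fingers and lift_lever above 0.5 N and velocity of joint lift_lever between -0.1 and 0.1 rad/s and value of joint zero_button below 0.001 m and horizontal distance between stylus_tip and block_hole below 0.006 m and z of stylus_tip in the frame of block_hole below -0.055 m and angle between stylus_grip's own z axis and vertical below 0.12 rad); the arm keeps its last pose, push and grip.
It fails at once if zero pressed while the spindle is raised (value of joint zero_button above 0.0015 m and value of joint spindle above 0.001 m).
It fails at once if a bystander is disturbed (shifted more than 20 mm) (distance of any of rock_slice, beaker, reagent_bottle from where it was at the start of the episode above 0.02 m).
It also fails if it takes over 72 s, if anything falls off the work surface, if the arm or the gripper's body presses on something with over 40 N, if the wrist force passes 120 N, or if a joint passes its speed limit or range.

## Working session

There is one attempt and no reset: what is moved stays moved. The work goes in short steps, Python scripts to look and compute and a tool call to move; the robot and the scene stay as the last step left them, time stands still between calls to the robot, and variables do not carry over. Pictures are saved under pics/ and viewed, at most 10 in all, crops included, and the job is handed in when it is done.

Besides the shell and the picture viewer there is one more tool, called as name(argument=value, ...), one argument or row to a line, values as JSON. arm_command: Moves the arm, as the interface text tells. Its arguments: {"type":"object","properties":{"delta_rot":{"type":"array","items":{"type":"array","items":{"type":"number"}}},"delta_pos":{"type":"array","items":{"type":"array","items":{"type":"number"}}},"gripper":{"type":"array","items":{"type":"number"}},"grip_force":{"type":"number"}},"required":["delta_rot","delta_pos","gripper"]}

```bash
mkdir -p pics; ls; python3 - <<'E'
from rig import status, viewer
import cv2,pickle,numpy as np
o=status.get_obs();print(o)
d={}
for n in("scene","side","wrist"):
    c=viewer.camera(n);d[n]=c;cv2.imwrite(f"pics/{n}0.png",c["pixels"])
    print(n,{k:np.round(v,4).tolist() if k in("pose","mount") else v for k,v in c.items() if k!="pixels"})
pickle.dump((o,d),open("d0.pkl","wb"))
E
```

```text
pics
{'time': 0.0, 'q': array([ 1.15050525e+00,  5.28482108e-01,  1.43391260e+00, -2.59936920e-05,
        1.18139030e+00, -1.78527888e-01]), 'joint_velocities': array([-0.00085086, -0.0009863 ,  0.00035681, -0.00051836,  0.0010146 ,
        0.00086694]), 'joint_torque': array([ 9.73414426e-04, -4.40043175e+01, -1.76593816e+01,  6.34613307e-02,
        5.81411412e-02, -1.73778681e-04]), 'position': array([0.14932313, 0.60613809, 0.22155857]), 'tool_rot': array([ 1.20582430e-01,  9.92702713e-01, -1.05095367e-03, -3.11840194e-04]), 'ft_force': array([-0.50563077, -0.02657045,  0.18215671]), 'moment': array([-0.00696256,  0.05504686,  0.00735057]), 'grip_force': 0.0, 'grip_width': 0.0867856747730706}
scene {'fx': 545.3179674415146, 'fy': 545.3179674415146, 'cx': 311.13147960094557, 'cy': 228.7232190679166, 'pose': [[-0.3593, 0.62, -0.6975, 1.352], [0.9332, 0.2404, -0.267, 0.2665], [0.0022, -0.7469, -0.665, 0.8777], [0.0, 0.0, 0.0, 1.0]]}
side {'fx': 567.2093854882243, 'fy': 567.2093854882243, 'cx': 318.4064296891116, 'cy': 238.37648918281175, 'pose': [[-0.9502, -0.1892, 0.2478, 0.3627], [-0.3115, 0.6112, -0.7276, 0.7629], [-0.0138, -0.7685, -0.6397, 0.8137], [0.0, 0.0, 0.0, 1.0]]}
wrist {'fx': 371.64829954431775, 'fy': 371.64829954431775, 'cx': 316.1318517728295, 'cy': 237.78752674905147, 'mount': [[-0.0001, -0.9576, -0.2882, 0.0787], [1.0, -0.0002, 0.0004, -0.001], [-0.0004, -0.2882, 0.9576, -0.1627], [0.0, 0.0, 0.0, 1.0]]}
```

View pics/scene0.png

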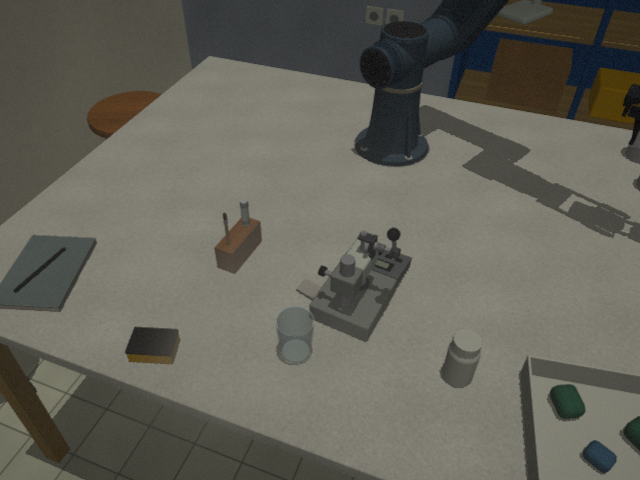

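View pics/side0.png

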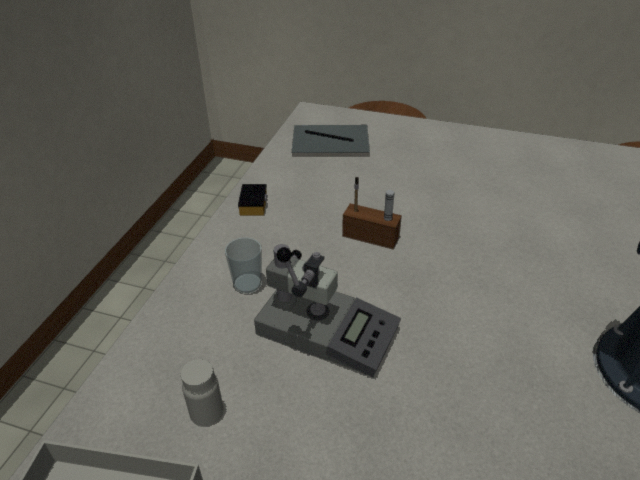

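The scene view shows the block at about (238,245), the gauge at (360,285), the beaker at (295,335) and the bottle at (460,360). The side view shows the block at (371,226) and the gauge at (327,320). I'll enlarge both.

```bash
python3 - <<'E'
import cv2
a=cv2.imread("pics/scene0.png")[190:350,205:425];cv2.imwrite("pics/sc1.png",cv2.convertScaleAbs(cv2.resize(a,(792,576),interpolation=cv2.INTER_CUBIC),alpha=1.3))
a=cv2.imread("pics/side0.png")[170:380,245:410];cv2.imwrite("pics/si1.png",cv2.convertScaleAbs(cv2.resize(a,None,fx=2.8,fy=2.8,interpolation=cv2.INTER_CUBIC),alpha=1.3))
E
```

```text
(no output)
```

View pics/sc1.png

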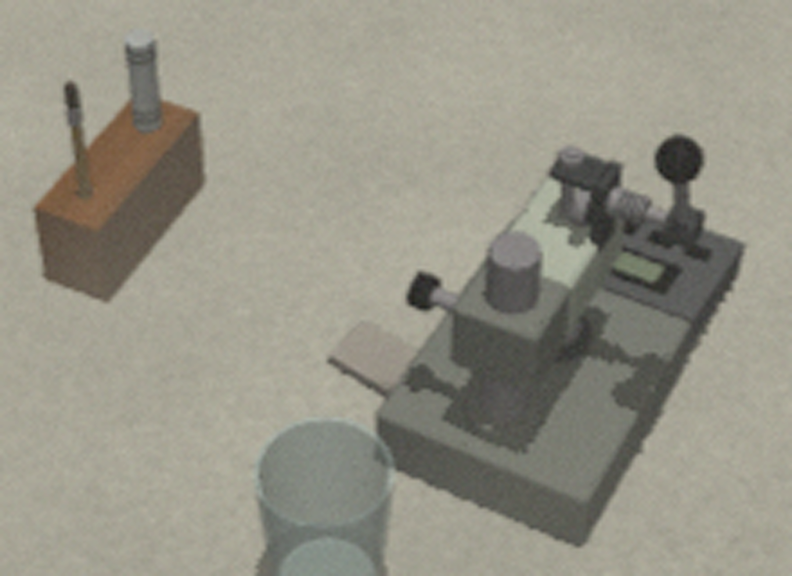

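View pics/si1.png

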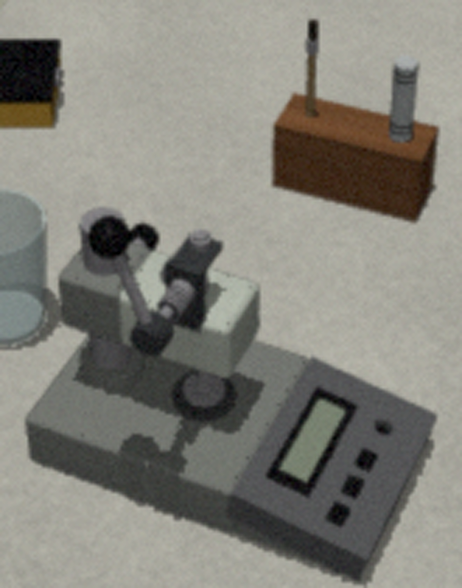

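```bash
cat > h.py <<'E'
import pickle,numpy as np
from scipy.optimize import least_squares
from scipy.spatial.transform import Rotation as R
def proj(c,p):
    P=np.asarray(c["pose"]);q=(np.asarray(p)-P[:3,3])@P[:3,:3]
    return np.c_[c["fx"]*q[:,0]/q[:,2]+c["cx"],c["fy"]*q[:,1]/q[:,2]+c["cy"]]
def w(s,p):
    p=np.atleast_2d(p)/1000;c,n=np.cos(s[2]),np.sin(s[2])
    return np.c_[s[0]+c*p[:,0]-n*p[:,1],s[1]+n*p[:,0]+c*p[:,1],p[:,2]]
E
python3 - <<'E'
from h import *
o,d=pickle.load(open("d0.pkl","rb"))
G={"scene":[((100,-65,44),380,415),((100,65,0),580,545),((100,65,44),592,500),((-141,65,28),743,245),((0,0,185),572,155),((24,66,229),680,158),((68,0,174),515,250)],
"side":[((100,65,44),30,425),((-141,65,0),363,580),((-141,65,28),366,555),((-141,-65,28),435,415),((0,0,185),203,238),((-112,-36,33),385,427),((68,0,174),102,222),((0,66,163),152,333),((24,66,229),109,236)]}
B={"scene":[((-36,0,62),147,128),((-36,0,132),140,38),((38,0,62),85,192),((38,0,150),70,86)],
"side":[((-36,0,62),401,137),((-36,0,132),405,63),((38,0,62),313,114),((38,0,150),314,22)]}
cv={"scene":(3.6,205,190),"side":(2.8,245,170)}
for nm,F in(("gauge",G),("block",B)):
    def f(s):
        r=[]
        for c,L in F.items():
            k,a,b=cv[c];m=np.array([[x/k+a,y/k+b] for _,x,y in L])
            r.append(proj(d[c],w(s,[l[0] for l in L]))-m)
        return np.vstack(r).ravel()
    best=min((least_squares(f,[.6,.1,y],loss="soft_l1") for y in(-2,-1,0,1,2,3)),key=lambda r:r.cost)
    print(nm,best.x,np.degrees(best.x[2]),best.cost);print(np.round(f(best.x).reshape(-1,2),1).tolist())
    for p in ([(-112,-36,28),(0,66,163),(24,66,229)] if nm=="gauge" else [(-36,0,62),(38,0,150)]):print(p,w(best.x,p).round(4))
E
```

```text
gauge [ 0.59742173  0.08648041 -0.12665919] -7.257037303197391 19.517614566558446
[[-1.1, -1.5], [1.6, 1.3], [-0.1, -0.2], [1.4, -1.5], [0.8, -1.1], [1.0, -0.5], [1.0, -1.1], [-3.3, -3.7], [0.8, 1.9], [0.5, 0.8], [1.1, -1.3], [-1.3, -1.6], [-1.2, -1.6], [-0.5, -1.8], [-0.4, -0.9], [-0.2, -0.8]]
(-112, -36, 28) [[0.4818 0.0649 0.028 ]]
(0, 66, 163) [[0.6058 0.152  0.163 ]]
(24, 66, 229) [[0.6296 0.1489 0.229 ]]
block [ 0.56880981 -0.20653541 -0.10606674] -6.077176460552445 7.029021251772968
[[1.3, -1.9], [0.8, -1.0], [0.4, 0.2], [0.4, -1.3], [-0.7, -1.3], [0.0, -1.5], [-1.2, -1.1], [-0.4, -1.8]]
(-36, 0, 62) [[ 0.533  -0.2027  0.062 ]]
(38, 0, 150) [[ 0.6066 -0.2106  0.15  ]]
```

```bash
cat >> h.py <<'E'
def delta(p,yaw=None):
    """tool-axis delta from current measured pose to world p; yaw = world angle of tool y (deg)"""
    from rig import status
    o=status.get_obs();T=R.from_quat(o["tool_rot"])
    out=[T.inv().apply(np.array(q)-o["position"]).round(4).tolist() for q in np.atleast_2d(p)]
    r=None
    if yaw is not None:
        a=np.radians(yaw);y=[np.cos(a),np.sin(a),0];z=[0,0,-1]
        W=R.from_matrix(np.c_[np.cross(y,z),y,z]);r=(T.inv()*W).as_rotvec(degrees=True).round(2).tolist()
    print(out,r,"pos",o["position"].round(4),"t",round(o["time"],2),"grip",round(o["grip_width"],4))
E
python3 -c "
from h import *
delta([[.15,.606,.30],[.45,.33,.30],[.56,.05,.30],[.533,-.203,.25]],83.92)"
```

```text
[[-0.0006, -0.0003, -0.0782], [-0.358, -0.1964, -0.078], [-0.5318, -0.442, -0.0777], [-0.5662, -0.694, -0.0273]] [-0.09, -0.02, -7.77] pos [0.1494 0.6063 0.2218] t 0.15 grip 0.087
```

arm_command(
  delta_rot=[
    [0, 0, 0],
    [0, 0, 0],
    [0, 0, -4],
    [0, 0, -7.8],
    [0, 0, -7.8],
    [0, 0, -7.8],
    [0, 0, -7.8],
    [0, 0, -7.8],
    [0, 0, -7.8],
    [0, 0, -7.8],
    [0, 0, -7.8],
    [0, 0, -7.8],
  ],
  delta_pos=[
    [0, 0, -0.04],
    [0, 0, -0.078],
    [-0.358, -0.196, -0.078],
    [-0.358, -0.196, -0.078],
    [-0.358, -0.196, -0.078],
    [-0.358, -0.196, -0.078],
    [-0.358, -0.196, -0.078],
    [-0.358, -0.196, -0.078],
    [-0.358, -0.196, -0.078],
    [-0.358, -0.196, -0.078],
    [-0.358, -0.196, -0.078],
    [-0.358, -0.196, -0.078],
  ],
  gripper=[-1, -1, -1, -1, -1, -1, -1, -1, -1, -1, -1, -1],
)

```text
time: 1.15
position: [0.4521, 0.3284, 0.3004]
tool_rot: [0.053, 0.999, -0.0, 0.0]
ft_force: [0.4, 0.9, -0.2]
grip_width: 0.0872
grip_force: 0.0
```

```bash
python3 -c "
from h import *
delta([[.56,.05,.30],[.533,-.203,.25]],83.92)"
```

```text
[[-0.137, -0.2653, 0.0006], [-0.1372, -0.5197, 0.0507]] [-0.04, 0.02, -0.05] pos [0.4521 0.3284 0.3004] t 1.15 grip 0.0872
```

arm_command(
  delta_rot=[
    [0, 0, 0],
    [0, 0, 0],
    [0, 0, 0],
    [0, 0, 0],
    [0, 0, 0],
    [0, 0, 0],
    [0, 0, 0],
    [0, 0, 0],
    [0, 0, 0],
    [0, 0, 0],
    [0, 0, 0],
    [0, 0, 0],
  ],
  delta_pos=[
    [-0.137, -0.265, 0],
    [-0.137, -0.265, 0],
    [-0.137, -0.265, 0],
    [-0.137, -0.265, 0],
    [-0.137, -0.265, 0],
    [-0.137, -0.265, 0],
    [-0.137, -0.265, 0],
    [-0.137, -0.52, 0.05],
    [-0.137, -0.52, 0.05],
    [-0.137, -0.52, 0.05],
    [-0.137, -0.52, 0.05],
    [-0.137, -0.52, 0.05],
  ],
  gripper=[-1, -1, -1, -1, -1, -1, -1, -1, -1, -1, -1, -1],
)

```text
time: 2.15
position: [0.5362, -0.1465, 0.2608]
tool_rot: [0.053, 0.999, 0.0, -0.0]
ft_force: [0.5, -0.0, 0.2]
grip_width: 0.087
grip_force: 0.0
```

```bash
python3 -c "
from h import *
delta([[.533,-.203,.25]],83.92)"
```

```text
[[-0.0027, -0.0566, 0.0108]] [0.01, -0.02, 0.03] pos [ 0.5362 -0.1465  0.2608] t 2.15 grip 0.087
```

arm_command(
  delta_rot=[
    [0, 0, 0],
    [0, 0, 0],
    [0, 0, 0],
  ],
  delta_pos=[
    [-0.003, -0.057, 0.011],
    [-0.003, -0.057, 0.011],
    [-0.003, -0.057, 0.011],
  ],
  gripper=[-1, -1, -1],
)

```text
time: 2.4
position: [0.5332, -0.206, 0.249]
tool_rot: [0.055, 0.998, -0.0, -0.001]
ft_force: [0.7, 1.0, -0.0]
grip_width: 0.087
grip_force: 0.0
```

```bash
python3 - <<'E'
from rig import status,viewer
import pickle,cv2
o=status.get_obs();c=viewer.camera("wrist");pickle.dump((o,c),open("w1.pkl","wb"));print(o["position"],o["tool_rot"])
a=c["pixels"];cv2.imwrite("pics/w1.png",cv2.convertScaleAbs(a,alpha=1.3))
E
```

```text
[ 0.53320238 -0.20598659  0.24898684] [ 5.54338859e-02  9.98462064e-01 -3.62639694e-04 -6.77967591e-04]
```

View pics/w1.png

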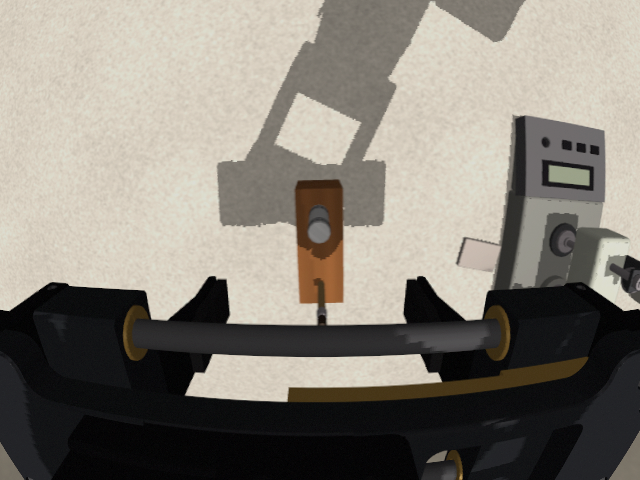

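The wrist view shows the stylus top at (319,231), the block's top corners at about (296,188), (342,188), (299,303) and (343,302), and the zero well at (546,143).

```bash
cat >> h.py <<'E'
def unproj(o,c,uv,z):
    m=np.asarray(c["mount"]);T=R.from_quat(o["tool_rot"]).as_matrix()
    a=np.array([(uv[0]-c["cx"])/c["fx"],(uv[1]-c["cy"])/c["fy"]]);t=np.linalg.norm(a)
    r=np.r_[a/t*np.sin(t),np.cos(t)] if t>0 else np.array([0,0,1.])
    r=T@m[:3,:3]@r;p=o["position"]+T@m[:3,3]
    return p+r*(z-p[2])/r[2]
E
python3 - <<'E'
from h import *
o,c=pickle.load(open("w1.pkl","rb"))
for n,uv,z in(("top",(319,231),.132),("c1",(296,188),.062),("c2",(342,188),.062),("c3",(299,303),.062),("c4",(343,302),.062),("well",(546,143),.033),("gfr",(515,115),.028),("gfl",(605,130),.028)):print(n,unproj(o,c,uv,z).round(4))
g=[0.5974,.0865,-.12666]
print(w(g,[(-112,-36,33),(-141,-65,28),(-141,65,28)]).round(4))
E
```

```text
top [ 0.533  -0.2047  0.132 ]
c1 [ 0.5078 -0.2235  0.062 ]
c2 [ 0.5126 -0.18    0.062 ]
c3 [ 0.6281 -0.2357  0.062 ]
c4 [ 0.6321 -0.1897  0.062 ]
well [0.4836 0.0651 0.033 ]
gfr [0.4513 0.0259 0.028 ]
gfl [0.4675 0.1704 0.028 ]
[[0.4817 0.0649 0.033 ]
 [0.4493 0.0398 0.028 ]
 [0.4657 0.1688 0.028 ]]
```

```bash
python3 -c "
from h import *
delta([[.533,-.204,.15],[.533,-.204,.096]],83.92)"
```

```text
[[0.0, -0.0006, 0.0994], [-0.0001, -0.0007, 0.1534]] [0.06, -0.09, -0.19] pos [ 0.5332 -0.2035  0.2494] t 2.45 grip 0.087
```

arm_command(
  delta_rot=[
    [0, 0, 0],
    [0, 0, 0],
    [0, 0, 0],
    [0, 0, 0],
    [0, 0, 0],
    [0, 0, 0],
    [0, 0, 0],
    [0, 0, 0],
    [0, 0, 0],
    [0, 0, 0],
    [0, 0, 0],
    [0, 0, 0],
  ],
  delta_pos=[
    [0, 0, 0.04],
    [0, 0, 0.08],
    [0, 0, 0.105],
    [0, 0, 0.13],
    [0, 0, 0.153],
    [0, 0, 0.153],
    [0, 0, 0.153],
    [0, 0, 0.153],
    [0, 0, 0.153],
    [0, 0, 0.153],
    [0, 0, 0.153],
    [0, 0, 0.153],
  ],
  gripper=[-1, -1, -1, -1, -1, -1, 0.6, 0.6, 0.8, 1, 1, 1],
  grip_force=25,
)

```text
time: 3.45
position: [0.5344, -0.202, 0.0983]
tool_rot: [0.053, 0.999, -0.0, 0.001]
ft_force: [-0.9, 0.3, 0.7]
grip_width: 0.055
grip_force: 0.0
```

arm_command(
  delta_rot=[
    [0, 0, 0],
    [0, 0, 0],
    [0, 0, 0],
    [0, 0, 0],
    [0, 0, 0],
    [0, 0, 0],
  ],
  delta_pos=[
    [0, 0, 0],
    [0, 0, 0],
    [0, 0, 0],
    [0, 0, 0],
    [0, 0, 0],
    [0, 0, 0],
  ],
  gripper=[1, 1, 1, 1, 1, 1],
)

```text
time: 3.95
position: [0.534, -0.2018, 0.0973]
tool_rot: [0.053, 0.999, -0.0, 0.0]
ft_force: [0.5, 0.2, 0.5]
grip_width: 0.0173
grip_force: 24.9
```

```bash
python3 -c "
from h import *
delta([[.534,-.202,.20],[.483,.065,.20],[.483,.065,.150]],83.92)"
```

```text
[[-0.0001, -0.0002, -0.1027], [0.0788, 0.26, -0.1027], [0.0788, 0.26, -0.0527]] [-0.01, 0.0, 0.02] pos [ 0.534  -0.2018  0.0973] t 3.95 grip 0.0173
```

arm_command(
  delta_rot=[
    [0, 0, 0],
    [0, 0, 0],
    [0, 0, 0],
    [0, 0, 0],
    [0, 0, 0],
    [0, 0, 0],
    [0, 0, 0],
    [0, 0, 0],
    [0, 0, 0],
    [0, 0, 0],
    [0, 0, 0],
    [0, 0, 0],
  ],
  delta_pos=[
    [0, 0, -0.02],
    [0, 0, -0.05],
    [0, 0, -0.08],
    [0, 0, -0.103],
    [0.008, 0.028, -0.103],
    [0.019, 0.062, -0.103],
    [0.03, 0.1, -0.103],
    [0.042, 0.138, -0.103],
    [0.053, 0.175, -0.103],
    [0.064, 0.21, -0.103],
    [0.073, 0.24, -0.103],
    [0.079, 0.26, -0.103],
  ],
  gripper=[1, 1, 1, 1, 1, 1, 1, 1, 1, 1, 1, 1],
)

```text
time: 4.95
position: [0.4811, 0.068, 0.2002]
tool_rot: [0.052, 0.999, 0.0, -0.001]
ft_force: [0.3, -1.0, -1.4]
grip_width: 0.0177
grip_force: 24.9
```

arm_command(
  delta_rot=[
    [0, 0, 0],
    [0, 0, 0],
    [0, 0, 0],
    [0, 0, 0],
    [0, 0, 0],
  ],
  delta_pos=[
    [0, 0, 0.02],
    [0, 0, 0.04],
    [0, 0, 0.05],
    [0, 0, 0.05],
    [0, 0, 0.05],
  ],
  gripper=[1, 1, 1, 1, 1],
)

```text
time: 5.37
position: [0.4824, 0.0653, 0.1499]
tool_rot: [0.053, 0.999, 0.0, -0.001]
ft_force: [-0.5, -0.3, -1.5]
grip_width: 0.0172
grip_force: 24.9
```

```bash
python3 - <<'E'
from rig import status,viewer
import pickle,cv2
o=status.get_obs();c=viewer.camera("wrist");pickle.dump((o,c),open("w2.pkl","wb"));print(o["position"],o["tool_rot"])
a=c["pixels"][80:380,140:540];cv2.imwrite("pics/w2.png",cv2.convertScaleAbs(cv2.resize(a,(800,600),interpolation=cv2.INTER_CUBIC),alpha=1.4))
E
```

```text
[0.48237526 0.06527772 0.14994388] [ 5.27707310e-02  9.98606334e-01  4.12709881e-05 -7.99149365e-04]
```

View pics/w2.png

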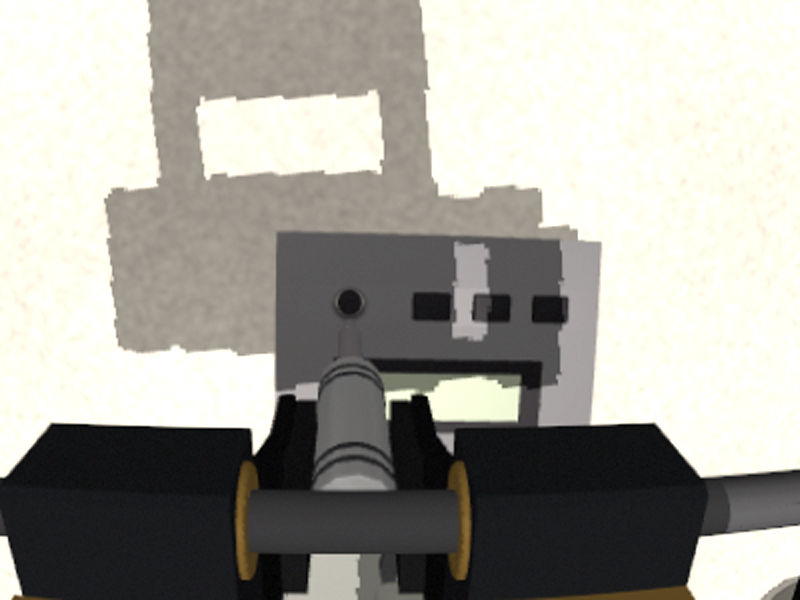

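The zoomed wrist view shows the well rim at crop (350,301) and the stylus end at crop (348,326), just above the well.

```bash
python3 - <<'E'
from h import *
o,c=pickle.load(open("w2.pkl","rb"))
f=lambda x,y:(140+x/2,80+y/2)
print("well",unproj(o,c,f(350,301),.032).round(4),"tip",unproj(o,c,f(348,325),.0566).round(4))
delta([[.4824,.065,.126]],83.92)
E
```

```text
well [0.4816 0.0635 0.032 ] tip [0.4837 0.0626 0.0566]
[[0.0006, -0.0002, 0.0246]] [0.0, 0.01, 0.02] pos [0.4831 0.0651 0.1506] t 5.42 grip 0.0171
```

arm_command(
  delta_rot=[
    [0, 0, 0],
    [0, 0, 0],
    [0, 0, 0],
    [0, 0, 0],
    [0, 0, 0],
    [0, 0, 0],
    [0, 0, 0],
  ],
  delta_pos=[
    [0.0025, 0.0007, 0],
    [0.0025, 0.0007, 0],
    [0.0025, 0.0007, 0.01],
    [0.0025, 0.0007, 0.018],
    [0.0025, 0.0007, 0.025],
    [0.0025, 0.0007, 0.028],
    [0.0025, 0.0007, 0.028],
  ],
  gripper=[1, 1, 1, 1, 1, 1, 1],
)

```text
time: 6.0
position: [0.4797, 0.0661, 0.1216]
tool_rot: [0.053, 0.999, 0.0, -0.001]
ft_force: [-0.1, 0.6, -0.4]
grip_width: 0.0168
grip_force: 24.9
```

arm_command(
  delta_rot=[
    [0, 0, 0],
    [0, 0, 0],
    [0, 0, 0],
  ],
  delta_pos=[
    [0, 0, 0.002],
    [0, 0, 0.002],
    [0, 0, 0.002],
  ],
  gripper=[1, 1, 1],
)

```text
time: 6.25
position: [0.4806, 0.0661, 0.1206]
tool_rot: [0.053, 0.999, -0.0, 0.0]
ft_force: [-0.1, -0.3, 1.6]
grip_width: 0.0171
grip_force: 24.9
```

arm_command(
  delta_rot=[
    [0, 0, 0],
    [0, 0, 0],
    [0, 0, 0],
    [0, 0, 0],
  ],
  delta_pos=[
    [0, 0, 0.0015],
    [0, 0, 0.0015],
    [0, 0, 0.002],
    [0, 0, 0.002],
  ],
  gripper=[1, 1, 1, 1],
)

```text
time: 6.58
position: [0.4807, 0.0661, 0.1186]
tool_rot: [0.053, 0.999, -0.0, 0.0]
ft_force: [0.1, -0.7, 3.5]
grip_width: 0.0173
grip_force: 24.9
```

arm_command(
  delta_rot=[
    [0, 0, 0],
    [0, 0, 0],
    [0, 0, 0],
    [0, 0, 0],
  ],
  delta_pos=[
    [0, 0, 0.001],
    [0, 0, 0.0015],
    [0, 0, 0.0015],
    [0, 0, 0.0015],
  ],
  gripper=[1, 1, 1, 1],
)

```text
time: 6.92
position: [0.481, 0.0661, 0.1174]
tool_rot: [0.053, 0.999, -0.0, 0.001]
ft_force: [0.3, -0.2, 7.3]
grip_width: 0.0172
grip_force: 24.9
```

arm_command(
  delta_rot=[
    [0, 0, 0],
    [0, 0, 0],
    [0, 0, 0],
    [0, 0, 0],
  ],
  delta_pos=[
    [0, 0, 0.0007],
    [0, 0, 0.0007],
    [0, 0, 0.0007],
    [0, 0, 0.0007],
  ],
  gripper=[1, 1, 1, 1],
)

```text
time: 7.25
position: [0.4814, 0.0661, 0.1171]
tool_rot: [0.053, 0.999, -0.0, 0.001]
ft_force: [-0.6, 0.1, 9.7]
grip_width: 0.0173
grip_force: 24.9
```

```bash
python3 -c "
from h import *
delta([[.4807,.066,.20],[.534,-.202,.20],[.534,-.202,.17]],83.92)"
```

```text
[[0.0004, -0.0001, -0.0829], [-0.0808, -0.261, -0.0827], [-0.0807, -0.261, -0.0527]] [0.0, 0.14, 0.03] pos [0.4814 0.0661 0.1171] t 7.25 grip 0.0173
```

arm_command(
  delta_rot=[
    [0, 0, 0],
    [0, 0, 0],
    [0, 0, 0],
    [0, 0, 0],
    [0, 0, 0],
    [0, 0, 0],
    [0, 0, 0],
    [0, 0, 0],
    [0, 0, 0],
    [0, 0, 0],
    [0, 0, 0],
    [0, 0, 0],
  ],
  delta_pos=[
    [0, 0, -0.02],
    [0, 0, -0.05],
    [0, 0, -0.083],
    [-0.008, -0.025, -0.083],
    [-0.02, -0.062, -0.083],
    [-0.031, -0.1, -0.083],
    [-0.043, -0.138, -0.083],
    [-0.054, -0.175, -0.083],
    [-0.066, -0.212, -0.083],
    [-0.075, -0.242, -0.083],
    [-0.081, -0.261, -0.083],
    [-0.081, -0.261, -0.083],
  ],
  gripper=[1, 1, 1, 1, 1, 1, 1, 1, 1, 1, 1, 1],
)

```text
time: 8.25
position: [0.5345, -0.2068, 0.1986]
tool_rot: [0.055, 0.998, -0.001, 0.001]
ft_force: [1.0, -0.3, 0.1]
grip_width: 0.0174
grip_force: 24.9
```

arm_command(
  delta_rot=[
    [0, 0, 0],
    [0, 0, 0],
    [0, 0, 0],
  ],
  delta_pos=[
    [0, 0, 0.02],
    [0, 0, 0.028],
    [0, 0, 0.028],
  ],
  gripper=[1, 1, 1],
)

```text
time: 8.5
position: [0.5311, -0.1999, 0.1685]
tool_rot: [0.053, 0.999, 0.002, -0.003]
ft_force: [-0.2, -0.0, -0.7]
grip_width: 0.0172
grip_force: 24.9
```

```bash
python3 - <<'E'
from h import *
delta([[.534,-.2022,.150],[.534,-.2022,.0975]],83.92)
from rig import status,viewer
import cv2
o=status.get_obs();c=viewer.camera("wrist");pickle.dump((o,c),open("w3.pkl","wb"))
a=c["pixels"][150:350,190:450];cv2.imwrite("pics/w3.png",cv2.convertScaleAbs(cv2.resize(a,(780,600),interpolation=cv2.INTER_CUBIC),alpha=1.6))
E
```

```text
[[-0.0033, -0.002, 0.0185], [-0.0036, -0.0022, 0.071]] [0.19, -0.37, 0.04] pos [ 0.5311 -0.1999  0.1685] t 8.5 grip 0.0172
```

View pics/w3.png

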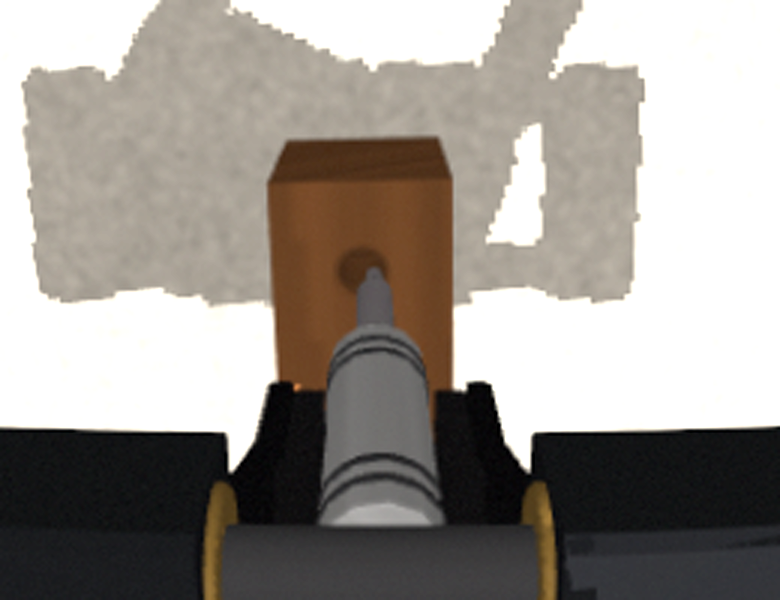

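The view shows the hole centred at about crop (362,269), with the stylus tip at (374,270), a little to its +y side.

```bash
python3 - <<'E'
from h import *
o,c=pickle.load(open("w3.pkl","rb"))
f=lambda x,y:(190+x/3,150+y/3)
h=unproj(o,c,f(362,269),.062);t=unproj(o,c,f(374,271),.0752)
print("hole",h.round(4),"tip",t.round(4))
delta([[.534,-.2025,.150],[.534,-.2025,.0975]],83.92)
E
```

```text
hole [ 0.5335 -0.2049  0.062 ] tip [ 0.5304 -0.2015  0.0752]
[[-0.0024, -0.002, 0.0196], [-0.0026, -0.0022, 0.0721]] [0.13, -0.24, 0.07] pos [ 0.5319 -0.2003  0.1697] t 8.55 grip 0.017
```

arm_command(
  delta_rot=[
    [0, 0, 0],
    [0, 0, 0],
    [0, 0, 0],
  ],
  delta_pos=[
    [0, 0, 0.002],
    [0, 0, 0.002],
    [0, 0, 0.002],
  ],
  gripper=[1, 1, 1],
)

```text
time: 8.8
position: [0.5338, -0.2016, 0.1697]
tool_rot: [0.052, 0.999, -0.0, 0.0]
ft_force: [0.2, -0.0, -0.9]
grip_width: 0.0174
grip_force: 24.9
```

```bash
python3 -c "
from h import *
delta([[.534,-.203,.150],[.534,-.203,.0975]],83.92)"
```

```text
[[-0.0004, -0.0013, 0.0197], [-0.0003, -0.0013, 0.0722]] [-0.02, 0.05, 0.07] pos [ 0.5338 -0.2016  0.1697] t 8.8 grip 0.0174
```

arm_command(
  delta_rot=[
    [0, 0, 0],
    [0, 0, 0],
    [0, 0, 0],
    [0, 0, 0],
    [0, 0, 0],
  ],
  delta_pos=[
    [0, -0.001, 0],
    [0, -0.001, 0.01],
    [0, -0.001, 0.018],
    [0, -0.001, 0.024],
    [0, -0.001, 0.024],
  ],
  gripper=[1, 1, 1, 1, 1],
)

```text
time: 9.22
position: [0.532, -0.2022, 0.1431]
tool_rot: [0.053, 0.999, 0.001, -0.002]
ft_force: [-0.2, 1.3, -1.1]
grip_width: 0.0168
grip_force: 24.9
```

arm_command(
  delta_rot=[
    [0, 0, 0],
    [0, 0, 0],
    [0, 0, 0],
    [0, 0, 0],
    [0, 0, 0],
  ],
  delta_pos=[
    [0, 0, 0.01],
    [0, 0, 0.02],
    [0, 0, 0.03],
    [0, 0, 0.04],
    [0, 0, 0.04],
  ],
  gripper=[1, 1, 1, 1, 1],
)

```text
time: 9.63
position: [0.5321, -0.2023, 0.1026]
tool_rot: [0.053, 0.999, 0.001, -0.002]
ft_force: [-0.3, -0.4, -0.8]
grip_width: 0.0169
grip_force: 24.9
```

arm_command(
  delta_rot=[
    [0, 0, 0],
    [0, 0, 0],
    [0, 0, 0],
  ],
  delta_pos=[
    [0, 0, 0.003],
    [0, 0, 0.0045],
    [0, 0, 0.0045],
  ],
  gripper=[1, 1, 1],
)

```text
time: 9.88
position: [0.5333, -0.2029, 0.1005]
tool_rot: [0.053, 0.999, 0.0, -0.0]
ft_force: [-0.8, -0.4, -0.5]
grip_width: 0.0171
grip_force: 24.9
```

arm_command(
  delta_rot=[
    [0, 0, 0],
    [0, 0, 0],
    [0, 0, 0],
  ],
  delta_pos=[
    [0, 0, 0.0008],
    [0, 0, 0.0012],
    [0, 0, 0.0012],
  ],
  gripper=[1, 1, 1],
)

```text
time: 10.13
position: [0.5334, -0.203, 0.0997]
tool_rot: [0.053, 0.999, -0.0, 0.0]
ft_force: [0.3, -0.0, -0.5]
grip_width: 0.0174
grip_force: 24.9
```

arm_command(
  delta_rot=[
    [0, 0, 0],
    [0, 0, 0],
    [0, 0, 0],
    [0, 0, 0],
  ],
  delta_pos=[
    [0, 0, 0.001],
    [0, 0, 0.0018],
    [0, 0, 0.0025],
    [0, 0, 0.0025],
  ],
  gripper=[1, 1, 1, 1],
)

```text
time: 10.47
position: [0.5334, -0.2031, 0.0973]
tool_rot: [0.053, 0.999, -0.0, 0.0]
ft_force: [0.4, -0.0, 2.1]
grip_width: 0.0171
grip_force: 24.9
```

arm_command(
  delta_rot=[
    [0, 0, 0],
    [0, 0, 0],
    [0, 0, 0],
  ],
  delta_pos=[
    [0, 0, 0.0005],
    [0, 0, 0.001],
    [0, 0, 0.001],
  ],
  gripper=[1, 1, 1],
)

```text
time: 10.72
position: [0.5336, -0.2031, 0.0972]
tool_rot: [0.053, 0.999, -0.0, 0.0]
ft_force: [-1.3, 0.9, 7.5]
grip_width: 0.0173
grip_force: 24.9
```

arm_command(
  delta_rot=[
    [0, 0, 0],
    [0, 0, 0],
    [0, 0, 0],
    [0, 0, 0],
    [0, 0, 0],
    [0, 0, 0],
    [0, 0, 0],
    [0, 0, 0],
    [0, 0, 0],
    [0, 0, 0],
  ],
  delta_pos=[
    [0, 0, -0.001],
    [0, 0, -0.001],
    [0, 0, -0.001],
    [0, 0, -0.001],
    [0, 0, -0.001],
    [0, 0, -0.001],
    [0, 0, -0.001],
    [0, 0, -0.001],
    [0, 0, -0.001],
    [0, 0, -0.001],
  ],
  gripper=[0.3, 0.3, 0.3, 0.3, -0.2, -0.2, -0.2, -0.2, -0.2, -0.2],
)

```text
time: 11.55
position: [0.5333, -0.2029, 0.0969]
tool_rot: [0.053, 0.999, -0.0, 0.0]
ft_force: [-0.3, 0.4, 0.1]
grip_width: 0.0515
grip_force: 0.0
```

arm_command(
  delta_rot=[
    [0, 0, 0],
    [0, 0, 0],
    [0, 0, 0],
    [0, 0, 0],
    [0, 0, 0],
    [0, 0, 0],
    [0, 0, 0],
    [0, 0, 0],
  ],
  delta_pos=[
    [0, 0, -0.02],
    [0, 0, -0.06],
    [0, 0, -0.1],
    [0, 0, -0.14],
    [0, 0, -0.18],
    [0, 0, -0.22],
    [0, 0, -0.22],
    [0, 0, -0.22],
  ],
  gripper=[-0.2, -0.2, -0.2, -0.2, -0.2, -0.2, -0.2, -0.2],
)

```text
time: 12.22
position: [0.5346, -0.2037, 0.3201]
tool_rot: [0.053, 0.999, -0.002, 0.003]
ft_force: [0.3, -0.1, -0.6]
grip_width: 0.0518
grip_force: 0.0
```

```bash
python3 - <<'E'
from h import *
g=[.5974,.0865,-.12666]
k=w(g,(24,66,229))[0];print(k)
delta([[.58,.09,.33],[.58,.149,.33]],82.74)
from rig import status,viewer
import cv2
c=viewer.camera("side");cv2.imwrite("pics/s2.png",cv2.convertScaleAbs(cv2.resize(c["pixels"][170:380,245:455],(600,600),interpolation=cv2.INTER_CUBIC),alpha=1.3))
E
```

```text
[0.62954497 0.14893958 0.229     ]
[[-0.0143, 0.2968, -0.0107], [-0.0081, 0.3555, -0.0109]] [-0.18, 0.37, 1.21] pos [ 0.5346 -0.2037  0.3201] t 12.22 grip 0.0518
```

View pics/s2.png

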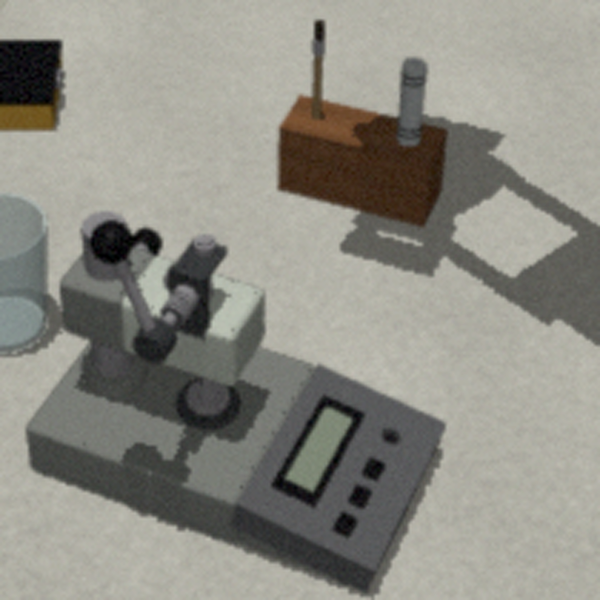

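The picture shows the stylus upright in the block at (413,100), its shoulder on the block top. The lever is still at rest and the spindle down. Next I go above the knob.

```bash
python3 -c "
from h import *
delta([[.6295,.149,.325]],82.74)"
```

```text
[[-0.0587, 0.36, -0.0075]] [-0.04, 0.08, 1.21] pos [ 0.5332 -0.2028  0.3176] t 12.27 grip 0.0519
```

arm_command(
  delta_rot=[
    [0, 0, 1.2],
    [0, 0, 1.2],
    [0, 0, 1.2],
    [0, 0, 1.2],
    [0, 0, 1.2],
    [0, 0, 1.2],
    [0, 0, 1.2],
    [0, 0, 1.2],
    [0, 0, 1.2],
    [0, 0, 1.2],
    [0, 0, 1.2],
    [0, 0, 1.2],
  ],
  delta_pos=[
    [-0.006, 0.036, -0.008],
    [-0.012, 0.072, -0.008],
    [-0.018, 0.11, -0.008],
    [-0.024, 0.15, -0.008],
    [-0.03, 0.19, -0.008],
    [-0.037, 0.23, -0.008],
    [-0.044, 0.27, -0.008],
    [-0.05, 0.31, -0.008],
    [-0.056, 0.34, -0.008],
    [-0.059, 0.36, -0.008],
    [-0.059, 0.36, -0.008],
    [-0.059, 0.36, -0.008],
  ],
  gripper=[-0.2, -0.2, -0.2, -0.2, -0.2, -0.2, -0.2, -0.2, -0.2, -0.2, -0.2, -0.2],
)

```text
time: 13.27
position: [0.6287, 0.1498, 0.3219]
tool_rot: [0.062, 0.998, -0.001, -0.003]
ft_force: [-1.1, -0.3, -0.5]
grip_width: 0.0521
grip_force: 0.0
```

arm_command(
  delta_rot=[
    [0, 0, 0],
    [0, 0, 0],
    [0, 0, 0],
  ],
  delta_pos=[
    [0, 0, 0],
    [0, 0, 0],
    [0, 0, 0],
  ],
  gripper=[-0.2, -0.2, -0.2],
)

```text
time: 13.52
position: [0.6296, 0.1474, 0.3245]
tool_rot: [0.064, 0.998, -0.0, -0.001]
ft_force: [-0.2, 0.5, -1.3]
grip_width: 0.0519
grip_force: 0.0
```

```bash
python3 - <<'E'
from rig import status,viewer
import pickle,cv2
o=status.get_obs();c=viewer.camera("wrist");pickle.dump((o,c),open("w4.pkl","wb"));print(o["position"],o["tool_rot"])
a=c["pixels"][130:370,160:480];cv2.imwrite("pics/w4.png",cv2.convertScaleAbs(cv2.resize(a,(800,600),interpolation=cv2.INTER_CUBIC),alpha=1.4))
E
```

```text
[0.62963678 0.14738601 0.32449517] [ 6.42181944e-02  9.97935705e-01 -1.98285135e-04 -5.59736019e-04]
```

View pics/w4.png

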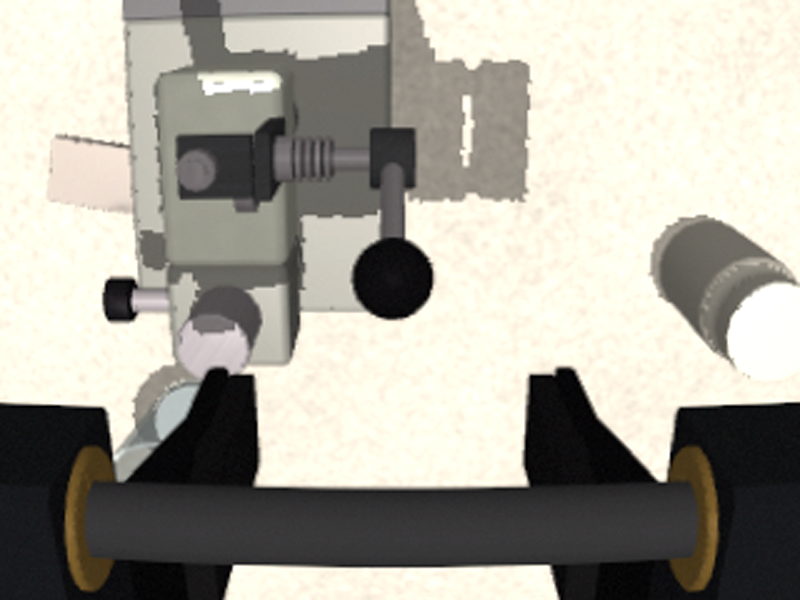

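The wrist view shows the knob centred at crop (393,278), between the open fingers, and the hub at (392,158).

```bash
python3 - <<'E'
from h import *
o,c=pickle.load(open("w4.pkl","rb"))
f=lambda x,y:(160+x/2.5,130+y/2.5)
k=unproj(o,c,f(393,278),.229);print("knob",k.round(4),"hub",unproj(o,c,f(392,158),.172).round(4))
g=[.5974,.0865,-.12666];print(w(g,[(24,66,229),(0,66,163)]).round(4))
# path of TCP: grasp 19 mm above TCP; deltas in gauge axes (fwd, down) from rest
for t in np.arange(0,1.93,.24):print(round(t,2),"fwd",round(70*(np.sin(t-.349)+np.sin(.349)),1),"down",round(70*(np.cos(.349)-np.cos(t-.349)),1))
delta([[.6305,.148,.21]],82.74)
E
```

```text
knob [0.631 0.147 0.229] hub [0.6057 0.1501 0.172 ]
[[0.6295 0.1489 0.229 ]
 [0.6057 0.152  0.163 ]]
0.0 fwd 0.0 down 0.0
0.24 fwd 16.3 down -3.8
0.48 fwd 33.1 down -3.6
0.72 fwd 49.3 down 0.5
0.96 fwd 64.1 down 8.4
1.2 fwd 76.6 down 19.6
1.44 fwd 86.0 down 33.5
1.68 fwd 91.9 down 49.2
1.92 fwd 93.9 down 65.8
[[-0.0007, 0.0006, 0.1148]] [-0.02, -0.03, -0.1] pos [0.6298 0.1475 0.3248] t 13.57 grip 0.052
```

arm_command(
  delta_rot=[
    [0, 0, 0],
    [0, 0, 0],
    [0, 0, 0],
    [0, 0, 0],
    [0, 0, 0],
    [0, 0, 0],
    [0, 0, 0],
    [0, 0, 0],
    [0, 0, 0],
    [0, 0, 0],
    [0, 0, 0],
    [0, 0, 0],
  ],
  delta_pos=[
    [-0.001, 0, 0.03],
    [-0.001, 0, 0.06],
    [-0.001, 0, 0.085],
    [-0.001, 0, 0.105],
    [-0.001, 0, 0.115],
    [-0.001, 0, 0.115],
    [-0.001, 0, 0.115],
    [-0.001, 0, 0.115],
    [-0.001, 0, 0.115],
    [-0.001, 0, 0.115],
    [-0.001, 0, 0.115],
    [-0.001, 0, 0.115],
  ],
  gripper=[-0.2, -0.2, -0.2, -0.2, -0.2, -0.2, 0.3, 0.5, 1, 1, 1, 1],
  grip_force=15,
)

```text
time: 14.57
position: [0.6314, 0.1476, 0.211]
tool_rot: [0.063, 0.998, -0.001, 0.001]
ft_force: [-0.6, -3.6, 2.4]
grip_width: 0.023
grip_force: 15.0
```

arm_command(
  delta_rot=[
    [0, 0, 0],
    [0, 0, 0],
    [0, 0, 0],
  ],
  delta_pos=[
    [0, 0, 0],
    [0, 0, 0],
    [0, 0, 0],
  ],
  gripper=[1, 1, 1],
)

```text
time: 14.82
position: [0.6315, 0.1477, 0.2109]
tool_rot: [0.063, 0.998, -0.001, 0.001]
ft_force: [-0.5, -4.5, 5.8]
grip_width: 0.0225
grip_force: 15.0
```

```bash
python3 -c "
from h import *
delta([[.6305,.148,.21]],82.74)"
```

```text
[[0.001, 0.0002, 0.0009]] [-0.09, 0.1, 0.01] pos [0.6315 0.1477 0.2109] t 14.82 grip 0.0225
```

arm_command(
  delta_rot=[
    [0, 0, 0],
    [0, 0, 0],
    [0, 0, 0],
    [0, 0, 0],
    [0, 0, 0],
    [0, 0, 0],
    [0, 0, 0],
    [0, 0, 0],
    [0, 0, 0],
    [0, 0, 0],
  ],
  delta_pos=[
    [0, -0.001, 0],
    [0.008, -0.001, -0.0024],
    [0.0163, -0.001, -0.0038],
    [0.0247, -0.001, -0.0042],
    [0.0331, -0.001, -0.0036],
    [0.0413, -0.001, -0.002],
    [0.0493, -0.001, 0.0005],
    [0.057, -0.001, 0.0041],
    [0.0641, -0.001, 0.0084],
    [0.0641, -0.001, 0.0084],
  ],
  gripper=[1, 1, 1, 1, 1, 1, 1, 1, 1, 1],
)

```text
time: 15.65
position: [0.5639, 0.1563, 0.1999]
tool_rot: [0.063, 0.998, -0.0, -0.003]
ft_force: [-0.9, -2.3, 4.5]
grip_width: 0.0227
grip_force: 15.0
```

arm_command(
  delta_rot=[
    [0, 0, 0],
    [0, 0, 0],
    [0, 0, 0],
    [0, 0, 0],
    [0, 0, 0],
    [0, 0, 0],
    [0, 0, 0],
    [0, 0, 0],
    [0, 0, 0],
    [0, 0, 0],
    [0, 0, 0],
  ],
  delta_pos=[
    [0.0066, 0, 0.0053],
    [0.0125, 0, 0.0112],
    [0.0176, 0, 0.0179],
    [0.0219, 0, 0.0251],
    [0.0253, 0, 0.0328],
    [0.0278, 0, 0.0408],
    [0.0293, 0, 0.049],
    [0.0298, 0, 0.0574],
    [0.0298, 0, 0.0574],
    [0.0298, 0, 0.0574],
    [0.0298, 0, 0.0574],
  ],
  gripper=[1, 1, 1, 1, 1, 1, 1, 1, 1, 1, 1],
)

```text
time: 16.57
position: [0.5369, 0.1597, 0.1437]
tool_rot: [0.063, 0.998, 0.0, -0.001]
ft_force: [-2.6, -0.2, 2.8]
grip_width: 0.0224
grip_force: 15.0
```

```bash
python3 - <<'E'
from h import *
from rig import status,viewer
import cv2
o=status.get_obs();g=[.5974,.0865,-.12666]
print(o["position"],o["grip_width"],o["ft_force"],"expect",w(g,[(-70,66,144)]))
c=viewer.camera("side");cv2.imwrite("pics/s3.png",cv2.convertScaleAbs(cv2.resize(c["pixels"][170:380,245:455],(600,600),interpolation=cv2.INTER_CUBIC),alpha=1.4))
E
```

```text
[0.53690314 0.15974394 0.14374687] 0.02237728105258946 [-2.61573783 -0.20821381  2.80381652] expect [[0.53629797 0.16081381 0.144     ]]
```

View pics/s3.png

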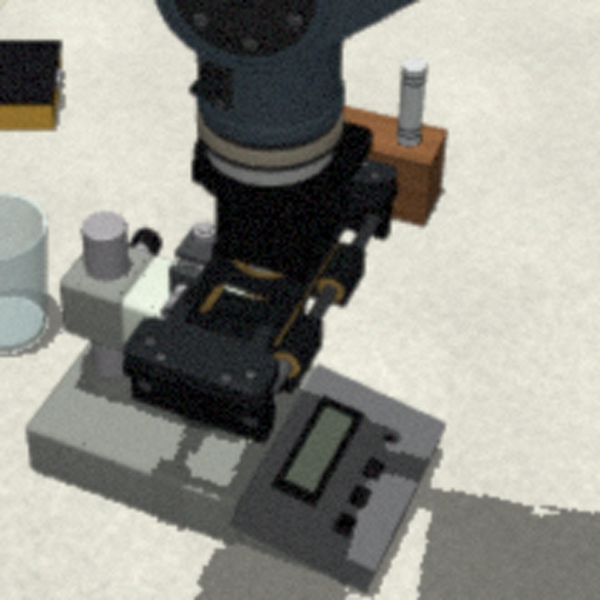

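The lever is gone from its rest place, and the fingers are holding the knob level in front of the hub (opening 22.4 mm, grasp height 0.163 m). The stylus is still seated. I'll let it settle, then hand in.

arm_command(
  delta_rot=[
    [0, 0, 0],
    [0, 0, 0],
    [0, 0, 0],
    [0, 0, 0],
    [0, 0, 0],
    [0, 0, 0],
  ],
  delta_pos=[
    [0, 0, 0],
    [0, 0, 0],
    [0, 0, 0],
    [0, 0, 0],
    [0, 0, 0],
    [0, 0, 0],
  ],
  gripper=[1, 1, 1, 1, 1, 1],
)

```text
time: 17.12
position: [0.537, 0.1597, 0.1441]
tool_rot: [0.063, 0.998, 0.0, -0.001]
ft_force: [-4.3, -0.3, 2.8]
grip_width: 0.0223
grip_force: 15.0
```

```bash
python3 -c "
from rig import robot,status
o=status.get_obs();print(o['position'],o['joint_velocities'].round(3),o['grip_width'],o['grip_force'])
print(robot.hand_in())"
```

```text
[0.53698488 0.15974243 0.14407534] [ 0.     0.001 -0.    -0.    -0.001  0.001] 0.022349634540076192 15.013697538524866
the job is handed in; nothing more can be done
None
```

I handed the job in at about 17 s with every step carried out, but the hand-in returned no verdict: zero was pressed fully in with the stylus, the stylus stands seated and let go in its hole, and the gripper is holding the lift lever still at its level, highest-lift position.

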